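# Hang the hook-on bin in the notch of the bench rail

## Robot

A 7-joint arm with a two-finger parallel gripper is mounted at the origin on a cart in front of the work surface, level with it; the furniture and walls round the work are solid. World frame = base frame: x ahead of the robot, y to its left, z up, the work surface at z = 0. Lengths are in m, angles in rad, forces in N, time in s.
With the tool pointing down it reaches from about 0.4 to 0.85 m from the base axis. Payload 10.4 kg.
Tool frame: the origin (TCP) lies between the finger pads; the fingertips stand 19 mm ahead of it and the grasp point (between the pads) is the TCP; z points along the fingers, y is the line along which they close (so a half turn about z gives the same grasp; the last joint's range is limited). The gripper opens to 85 mm and grips with 20 to 120 N. Pads are 22 mm wide; open, the fingers measure 114 mm over their backs; the gripper's body (76 mm by 85 mm) begins 54 mm behind the grasp point. The pads swing forward as they close: fully open they stand 13 mm farther back than shut.
Start: joints at [1.154, 0.332, -0.065, 1.46, 0.022, 1.35, -0.088], TCP at [0.24, -0.577, 0.25] pointing down, gripper open.
Joint ranges: [-2.6, 2.6], [-0.5, 2.12], [-1.47, 1.34], [0.16, 2.42], [-1.27, 4.41], [0.06, 2.06], [-2.6, 2.6]. Speed limits (rad/s): [2.22, 2.22, 2.79, 2.79, 3.14, 3.14, 3.14].

## Interface

Orientations are given as a 3x3 rotation matrix whose columns are the frame's x, y, z axes.
In Python, from workcell import robot gives the robot as it stands.
- The arm moves only by the tool move_arm, never from a script. Its argument "targets" is a list of rows, each a list of 6 numbers: the shift along the tool's x, y, z scaled (see below), then the turn, a rotation vector about the tool's x, y, z scaled (see below). A call has 1 to 10 rows; each row shifts and turns the commanded pose from where the row before left it, along the tool's axes as they then stand; what a row does not reach is not made up. The controller multiplies each number of a shift by 300 mm and each number of a turn by 0.5 rad. A row lasts 1/12 s, in which the tool goes at most 41.7 mm and 7.16 degrees, less where a joint would pass 70% of its speed; a pose out of reach is approached as far as the arm can. A call with a number of a shift or a turn outside -1 to 1 is refused whole. A call with a gripper value outside its range is refused whole. "fingers" is the closure, from 0 (fully open) to 1 (shut), set as the call begins (left out, the last holds). The fingers move at their own pace and stop on an object; "grip_force" is the grip in N (left out, the last holds). Time passes only in rows, so rows that do not move let the fingers close. It gives the time, the measured TCP pose, the force, the opening and the grip force at its end, in the units of the state.
- robot.state(): the state, without advancing time (a new reading comes with each control period).
- robot.grab_frame(name): name is "scene" or "top" or "wrist"; returns (picture, depth): 400x640x3 uint8, red, green, blue; 400x640 float32, m along the optical axis (not along the pixel's ray), 0 where there is no reading.
- robot.camera_model(name): a dict with "fx", "fy", "cx", "cy" (pixels), "extrinsics" (4x4, takes a point from camera to world coordinates). Camera axes: x right, y up, looking along -z (the intrinsics and any distortion apply to the point x, -y, -z); pixel columns grow to the right and rows downward; lengths in m; the calibration is good to about 2 mm. A picture is of the moment at which its call begins: read the wrist's pose just before it. camera_model takes no time and is no camera call; for the wrist camera it gives the pose at the moment of the call.
- robot.hand_in(): hands the job in; it is judged then, once.
The state is a dict: "time_s": time; "q": joint angles; "joint_vel": joint speeds; "joint_efforts": joint torques, N m; "tcp_pos": TCP position; "ee_rot": TCP orientation; "force": force on the tool from outside, world axes, zero at the start; "torque": the same for the moment, N m; "opening": finger opening in m; "grip_force": force on a finger pad.
Only numpy, scipy, OpenCV 4.12 (cv2) and the standard library are available. Lean on these libraries where they do the work, as an engineer would, in place of code of your own. Each camera call takes 0.05 s, during which the arm holds its last target. There are 200 camera calls.

## Task

Hang the blue hook-on bin back on the aluminium bench rail: lift its hook over the front lip from the robot's side, lower it gently into the trough behind, and slide it along the yellow index strip until the hook drops into the strip's gap and the bin hangs fully home on the lip. Let go only once it is home, never press or knock it hard against the rail, and leave the mug, the brass dish and the stapler where they are.

Things in the scene. Friction and masses are not known exactly. Their poses are not given: they have to be found in the camera images.
- bin_grip (a point): Centre of the black grip on top of the loose blue hook-on bin (0.14 to 0.28 kg), which starts upright on the bench. Axes are the bin's: x from its front (paper label) to its hook side, y along its width, z up. The grip is 20 mm (x) by 30 mm (y) by 48 mm high, its centre 114 mm above the bin's underside; take it across y, from above. It stands on the steel hook.
- bin_base (a point): Centre of the bin's underside, 24 mm before and 114 mm below the grip centre; same axes. Bin 56 mm (x) by 60 mm (y) by 50 mm high. Its steel back strap (rear face at x = 28 mm) rises to a bridge 40 mm wide in y, underside 85 mm above the bin's underside; from the bridge the hook's tongue hangs down behind the strap, with 11 mm of space between strap and tongue.
- hook_tip (a point): Middle of the lower end of the hook's tongue on the same bin; same axes. It lies 17.5 mm in x behind and 53 mm below the grip centre. The tongue is 5 mm thick (x), 16 mm wide (y; the last 3 mm only 12 mm) and hangs 24 mm below the underside of the bridge.
- rail: Fixed aluminium bench rail on two dark feet, 240 mm long. Origin on the bench under the middle of its front face; x away from the robot's side, y along the rail to the left, z up. Front plate x 0 to 5 mm, top edge (the lip) at z = 130 mm; trough behind it x 5 to 19 mm; back plate x 19 to 24 mm, top at z = 138 mm. The bin must never push on the rail or strip with more than 35 N.
- lip_top (a point): Middle of the rail's lip (top edge of the front plate), 2.5 mm in x and 130 mm in z from the rail's origin; same axes as the rail. Fully home, the hook's bridge rests on the lip and the tongue's end is 24 mm below the lip; with that end 10.5 mm in x from the rail's origin the hook straddles the lip with 3 mm to spare on either side. Let go there, the bin swings by about 5 degrees until its back rests on the plate.
- trough_mid (a point): Middle of the trough at the level of the flat top of the yellow index strip (12 mm in x, 120 mm in z from the rail's origin); rail axes. The clamped strip fills the trough and has one gap, 21 mm long in y and deeper than the tongue, whose middle lies anywhere within 35 mm left or right of this point. The gap is not measured: see it, or feel for it by sliding the tongue lightly along the strip.
- mug: White mug standing near the bench's front edge, 92 mm wide and 95 mm high (127 mm over the handle), loose bystander; origin at the centre of its underside.
- dish: Brass dish standing by itself on the bench to the right of the rail, 109 x 126 x 26 mm, loose bystander; origin at the centre of its underside.
- stapler: Red desk stapler, 135 x 34 x 41 mm, loose bystander; origin at the centre of its underside.

How it is judged:
On the way, in this order (a step that is already met when the one before it is completed fails the run):
1. the hook's tongue is brought over the lip: its end above the trough and higher than the lip (x of hook_tip in the frame of rail between 0.004 and 0.021 m and y of hook_tip in the frame of rail between -0.11 and 0.11 m and z of hook_tip in the frame of rail above 0.13 m), for 0.05 s.
2. the bin is fully home (tongue in the gap, bridge on the lip) while still held by the fingers (x of hook_tip in the frame of rail between 0.004 and 0.021 m and y of hook_tip in the frame of rail between -0.045 and 0.045 m and z of hook_tip in the frame of rail between 0.1 and 0.1105 m and angle between hook_tip's own z axis and vertical below 0.16 rad and contact force between the fingers and bin above 0.3 N), for 0.1 s.
At the end, for the whole second after the job is handed in: The bin hangs at rest on the rail: tongue behind the lip in the strip's gap, tongue end 100 to 110.5 mm above the rail's foot (106 is fully home) and within 45 mm of the rail's middle, bin upright within 0.16 rad; mug, dish and stapler within 30 mm of where they stood (x of hook_tip in the frame of rail between 0.004 and 0.021 m and y of hook_tip in the frame of rail between -0.045 and 0.045 m and z of hook_tip in the frame of rail between 0.1 and 0.1105 m and angle between hook_tip's own z axis and vertical below 0.16 rad and linear speed of bin below 0.02 m/s and distance of each of mug, dish, stapler from where it was at the start of the episode below 0.03 m); the robot touches nothing.
It fails at once if the bin is pressed or knocked against the rail with more than 35 N (contact force between bin and rail above 35 N).
It fails at once if the mug is moved more than 30 mm (distance of mug from where it was at the start of the episode above 0.03 m).
It fails at once if the dish is moved more than 30 mm (distance of dish from where it was at the start of the episode above 0.03 m).
It fails at once if the stapler is moved more than 30 mm (distance of stapler from where it was at the start of the episode above 0.03 m).
It also fails if it takes over 72 s, if anything falls off the work surface, if the arm or the gripper's body presses on something with over 40 N, if the wrist force passes 120 N, or if a joint passes its speed limit or range.

## Working session

There is one attempt and no reset: what is moved stays moved. The work goes in short steps, Python scripts to look and compute and a tool call to move; the robot and the scene stay as the last step left them, time stands still between calls to the robot, and variables do not carry over. Pictures are saved under pics/ and viewed, at most 10 in all, crops included, and the job is handed in when it is done.

Besides the shell and the picture viewer there is one more tool, called after "Emit:" as a command line: name --pt "numbers of a row" for each row, then --argument value for the rest. move_arm: Moves the arm, as the interface text tells. Its arguments: {"type":"object","properties":{"targets":{"type":"array"},"fingers":{"type":"number"},"grip_force":{"type":"number"}},"required":["targets"]}

```bash
mkdir -p pics; ls; python3 - <<'E'
from workcell import robot
import cv2,numpy as np
for n in("scene","top"):
    p,d=robot.grab_frame(n); m=robot.camera_model(n)
    cv2.imwrite(f"pics/{n}0.png",p[:,:,::-1]); np.savez(f"pics/{n}0.npz",p=p,d=d,E=m["extrinsics"],K=[m["fx"],m["fy"],m["cx"],m["cy"]]); print(n,{k:np.round(v,3).tolist() for k,v in m.items() if k!="name"})
print(robot.state())
E
```

```text
pics
scene {'fx': 492.305, 'fy': 492.305, 'cx': 312.903, 'cy': 204.11, 'extrinsics': [[-0.805, 0.411, -0.427, -0.093], [-0.593, -0.579, 0.56, 0.73], [-0.017, 0.704, 0.71, 1.114], [0.0, 0.0, 0.0, 1.0]]}
top {'fx': 433.776, 'fy': 433.776, 'cx': 319.157, 'cy': 200.349, 'extrinsics': [[0.012, 0.986, -0.165, 0.275], [-1.0, 0.015, 0.014, -0.046], [0.016, 0.165, 0.986, 1.338], [0.0, 0.0, 0.0, 1.0]]}
{'time_s': 0.1, 'q': array([ 1.15440499,  0.33285631, -0.06469602,  1.46080852,  0.0216136 ,
        1.34992159, -0.08845418]), 'joint_vel': array([-0.00038505, -0.0027963 ,  0.00075559, -0.00247564, -0.00024885,
        0.00112865, -0.00014951]), 'joint_efforts': array([ 1.18232922e-03, -6.26745486e+01,  4.88965726e-02, -3.92432106e+01,
        1.62481237e-02,  6.79163000e-03,  2.13362460e-05]), 'tcp_pos': array([ 0.23968593, -0.57689099,  0.24958904]), 'ee_rot': array([[ 9.23436711e-01,  3.83750342e-01, -5.63054567e-04],
       [ 3.83750748e-01, -9.23435973e-01,  1.16939423e-03],
       [-7.11894050e-05, -1.29593418e-03, -9.99999158e-01]]), 'force': array([-0.18839398, -0.84173314, -0.06713408]), 'torque': array([-0.00972972, -0.0011878 , -0.04485658]), 'grip_force': 0.0, 'opening': 0.08544383304030874}
```

View pics/top0.png

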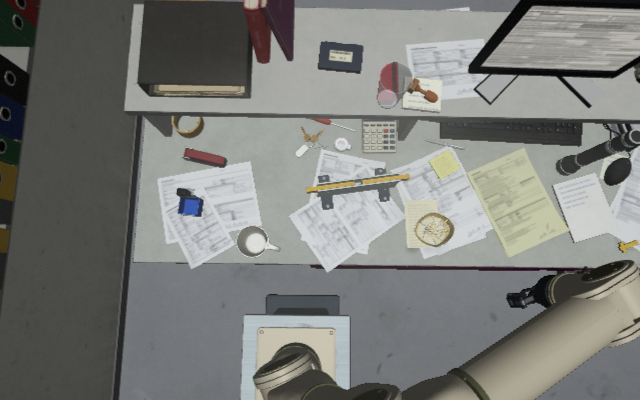

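View pics/scene0.png

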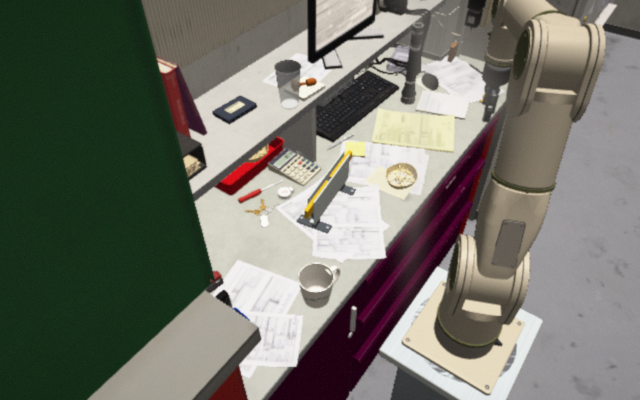

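The top view shows the bin at about (190,203), the rail running from (308,190) to (410,177), the mug at (255,242), the dish at (434,230) and the stapler at (205,157). The bin is hidden in the scene view. Next I'll measure these and zoom in.

```bash
cat > h.py <<'E'
import numpy as np,cv2
def load(n):
    z=np.load(f"pics/{n}.npz"); return z["p"],z["d"],z["E"],z["K"]
def cloud(d,E,K):
    v,u=np.indices(d.shape); fx,fy,cx,cy=K
    P=np.stack([(u-cx)/fx*d,-(v-cy)/fy*d,-d],-1)
    W=P@E[:3,:3].T+E[:3,3]; W[d==0]=np.nan; return W
def grab(n,name):
    from workcell import robot
    m=robot.camera_model(n);p,d=robot.grab_frame(n)
    cv2.imwrite(f"pics/{name}.png",p[:,:,::-1])
    np.savez(f"pics/{name}.npz",p=p,d=d,E=m["extrinsics"],K=[m["fx"],m["fy"],m["cx"],m["cy"]])
    return p,d,cloud(d,m["extrinsics"],[m["fx"],m["fy"],m["cx"],m["cy"]])
E
python3 - <<'E'
from h import *
np.set_printoptions(precision=3,suppress=True,linewidth=150)
p,d,E,K=load("top0"); W=cloud(d,E,K)
for n,u,v in [("bench",280,250),("railL",315,189),("railR",403,178),("railM",360,183),("mug",255,242),("dish",434,230),("stap",205,157),("shelf",300,100),("shelfedge",300,112),("bin",190,208)]: print(n,W[v,u])
r=W[150:220,295:420].reshape(-1,3); r=r[(r[:,2]>.1)]; print(len(r),r.min(0),r.max(0)); 
c=r[:,:2].mean(0);_,_,V=np.linalg.svd(r[:,:2]-c);print(c,V[0],np.ptp((r[:,:2]-c)@V[0]))
b=W[180:225,170:215].reshape(-1,3)
for lo,hi in((.04,.08),(.08,.11),(.11,.16)):
    s=b[(b[:,2]>lo)&(b[:,2]<hi)];print(lo,len(s),s.mean(0) if len(s) else 0, s.min(0) if len(s) else 0,s.max(0) if len(s) else 0)
a=cv2.resize(p[175:225,165:225,::-1],None,fx=8,fy=8,interpolation=cv2.INTER_CUBIC)
cv2.imwrite("pics/c1.png",a)
E
```

```text
bench [ 0.343  0.053 -0.   ]
railL [ 0.512 -0.051  0.12 ]
railR [ 0.548 -0.304  0.12 ]
railM [ 0.538 -0.184  0.088]
mug [0.366 0.13  0.005]
dish [ 0.41  -0.42   0.009]
stap [0.622 0.288 0.039]
shelf [ 0.712 -0.009  0.281]
shelfedge [ 0.681 -0.009  0.278]
bin [0.468 0.334 0.005]
970 [ 0.503 -0.325  0.1  ] [ 0.562 -0.028  0.143]
[ 0.532 -0.174] [ 0.15  -0.989] 0.30014971180916716
0.04 110 [0.468 0.322 0.049] [0.441 0.293 0.04 ] [0.497 0.357 0.076]
0.08 54 [0.502 0.313 0.094] [0.485 0.301 0.081] [0.515 0.338 0.11 ]
0.11 104 [0.494 0.32  0.132] [0.484 0.307 0.111] [0.506 0.339 0.142]
```

View pics/c1.png

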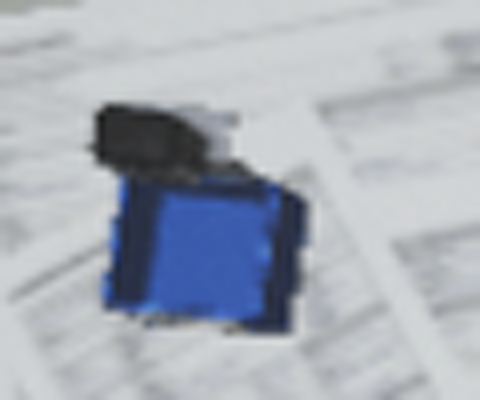

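The crop shows the bin's blue body with its front edge tilted slightly and the black grip at the hook side. So the bin's yaw is about -0.1 rad. I'll go above it for a close look.

Emit:
move_arm --pt "0 0 0 0 0 0.197" --pt "0 0 0 0 0 0.197" --pt "0 0 0 0 0 0.197" --pt "0 0 0 0 0 0.197" --pt "0.117 -0.07 -0.056 0 0 0" --pt "0.117 -0.07 -0.056 0 0 0" --pt "0.117 -0.07 -0.056 0 0 0" --pt "0.117 -0.07 -0.056 0 0 0" --pt "0.117 -0.07 -0.056 0 0 0" --pt "0.117 -0.07 -0.056 0 0 0" --fingers 0

```text
time_s: 0.93
tcp_pos: [0.4395, -0.4572, 0.3459]
ee_rot: [[1.0, -0.0, -0.0], [-0.0, -1.0, 0.0], [-0.0, -0.0, -1.0]]
force: [1.0, -1.0, 0.3]
opening: 0.0854
grip_force: 0.0
```

Emit:
move_arm --pt "0 -0.128 0 0 0 0" --pt "0 -0.128 0 0 0 0" --pt "0 -0.128 0 0 0 0" --pt "0 -0.128 0 0 0 0" --pt "0 -0.128 0 0 0 0" --pt "0 -0.128 0 0 0 0" --pt "0 -0.128 0 0 0 0" --pt "0 -0.128 0 0 0 0" --pt "0 -0.128 0 0 0 0" --pt "0 -0.128 0 0 0 0"

```text
time_s: 1.77
tcp_pos: [0.4378, -0.0726, 0.3451]
ee_rot: [[1.0, -0.0, -0.0], [-0.0, -1.0, -0.0], [-0.0, 0.0, -1.0]]
force: [1.3, 0.2, 0.7]
opening: 0.085
grip_force: 0.0
```

```bash
python3 - <<'E'
from h import *
from workcell import robot
np.set_printoptions(precision=3,suppress=True,linewidth=150)
s=robot.state();print(s["time_s"],s["tcp_pos"],s["ee_rot"],s["q"])
p,d,W=grab("wrist","w0");print(robot.camera_model("wrist"))
E
```

```text
1.7667 [ 0.438 -0.073  0.345] [[ 1. -0. -0.]
 [-0. -1. -0.]
 [-0.  0. -1.]] [ 0.521 -0.09  -0.423  1.728 -0.037  1.496 -1.469]
{'fx': 355.2842896834751, 'fy': 355.2842896834751, 'cx': 315.36863133285004, 'cy': 196.96922865019658, 'extrinsics': array([[ 0.009,  0.945,  0.327,  0.523],
       [-1.   ,  0.009,  0.002, -0.063],
       [-0.001, -0.327,  0.945,  0.469],
       [ 0.   ,  0.   ,  0.   ,  1.   ]])}
```

View pics/w0.png

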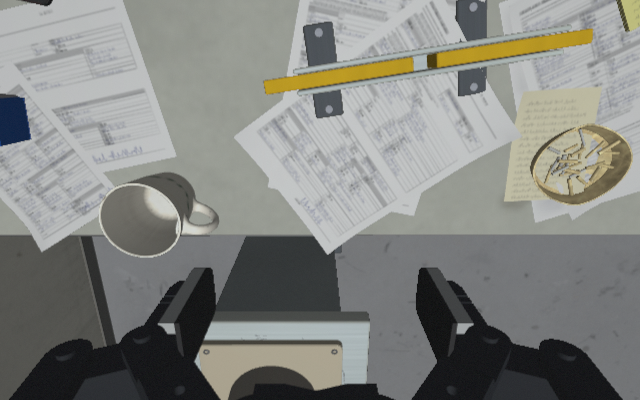

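The wrist view shows the yellow strip from (264,87) to (592,36). Its gap is at about columns 413–437, row 62. I'll measure the rail and gap from this frame.

```bash
python3 - <<'E'
from h import *
np.set_printoptions(precision=4,suppress=True,linewidth=150)
p,d,E,K=load("w0"); W=cloud(d,E,K)
def ray(u,v,z):
    r=E[:3,:3]@np.array([(u-K[2])/K[0],-(v-K[3])/K[1],-1]);t=E[:3,3];return t+r*(z-t[2])/r[2]
hsv=cv2.cvtColor(p,cv2.COLOR_RGB2HSV)
m=(hsv[...,0]>15)&(hsv[...,0]<32)&(hsv[...,1]>150)&(hsv[...,2]>100)
m[:,600:]=0;m[110:]=0
v,u=np.nonzero(m);print(len(u),"depth z",np.nanmedian(W[m][:,2]))
P=np.array([ray(a,b,.12) for a,b in zip(u,v)])
c=np.median(P,0);_,_,V=np.linalg.svd((P-P.mean(0))[:,:2]);ax=V[0]*np.sign(V[0][1]);print("yaxis",ax,"yaw",np.arctan2(-ax[0],ax[1]),P.mean(0))
xa=np.array([ax[1],-ax[0]])
s=P[:,:2]@ax;w=P[:,:2]@xa
print("s",s.min(),s.max(),"mid",(s.min()+s.max())/2,"w pct",np.percentile(w,[1,5,50,95,99]))
h,e=np.histogram(s,np.arange(s.min(),s.max(),.003));print([ (round(b,4),a) for a,b in zip(h,e) if -.3<b<-.18])
# rail grey pts via depth
q=W.reshape(-1,3);q=q[np.isfinite(q[:,0])&(q[:,2]>.1)&(q[:,0]>.45)&(q[:,0]<.6)&(q[:,1]<.05)]
ss=q[:,:2]@ax;ww=q[:,:2]@xa
for lo,hi in((.1,.115),(.115,.123),(.123,.127),(.127,.1325),(.1325,.145)):
    k=(q[:,2]>lo)&(q[:,2]<hi);print(lo,k.sum(),np.percentile(ww[k],[1,5,25,50,75,95,99]),ss[k].min(),ss[k].max())
cv2.imwrite("pics/c2.png",cv2.resize(p[20:110,255:600,::-1],None,fx=2.3,fy=2.3,interpolation=cv2.INTER_CUBIC)) 
a=p[35:95,380:480,::-1];cv2.imwrite("pics/c2.png",cv2.resize(a,None,fx=8,fy=8,interpolation=cv2.INTER_CUBIC))
E
```

```text
4283 depth z 0.1193346719287166
yaxis [-0.1499  0.9887] yaw 0.15041735432298034 [ 0.5329 -0.1757  0.12  ]
s -0.39972854049162526 -0.10071764500418748 mid -0.2502230927479064 w pct [0.4945 0.4951 0.5006 0.506  0.5065]
[(np.float64(-0.2977), np.int64(44)), (np.float64(-0.2947), np.int64(44)), (np.float64(-0.2917), np.int64(50)), (np.float64(-0.2887), np.int64(49)), (np.float64(-0.2857), np.int64(44)), (np.float64(-0.2827), np.int64(47)), (np.float64(-0.2797), np.int64(53)), (np.float64(-0.2767), np.int64(42)), (np.float64(-0.2737), np.int64(47)), (np.float64(-0.2707), np.int64(52)), (np.float64(-0.2677), np.int64(44)), (np.float64(-0.2647), np.int64(43)), (np.float64(-0.2617), np.int64(18)), (np.float64(-0.2587), np.int64(0)), (np.float64(-0.2557), np.int64(0)), (np.float64(-0.2527), np.int64(0)), (np.float64(-0.2497), np.int64(0)), (np.float64(-0.2467), np.int64(0)), (np.float64(-0.2437), np.int64(0)), (np.float64(-0.2407), np.int64(20)), (np.float64(-0.2377), np.int64(47)), (np.float64(-0.2347), np.int64(45)), (np.float64(-0.2317), np.int64(47)), (np.float64(-0.2287), np.int64(46)), 
[... 404 characters left out ...]
), (np.float64(-0.1927), np.int64(44)), (np.float64(-0.1897), np.int64(45)), (np.float64(-0.1867), np.int64(46)), (np.float64(-0.1837), np.int64(47)), (np.float64(-0.1807), np.int64(44))]
0.1 220 [0.4878 0.4941 0.4941 0.4941 0.503  0.5081 0.5081] -0.36637613156789345 -0.13195397745053616
0.115 4672 [0.4941 0.4951 0.4978 0.5011 0.5043 0.507  0.5075] -0.4011066129848345 -0.10016647370214192
0.123 94 [0.4891 0.4891 0.492  0.494  0.4941 0.5081 0.5081] -0.36476614528909707 -0.13054255268798962
0.127 1512 [0.4892 0.4894 0.4905 0.4917 0.4929 0.4939 0.4942] -0.3701035460743545 -0.13046222143029054
0.1325 1726 [0.5081 0.5083 0.5093 0.5106 0.5118 0.5128 0.513 ] -0.36995040050687233 -0.1303150962003349
```

View pics/c2.png

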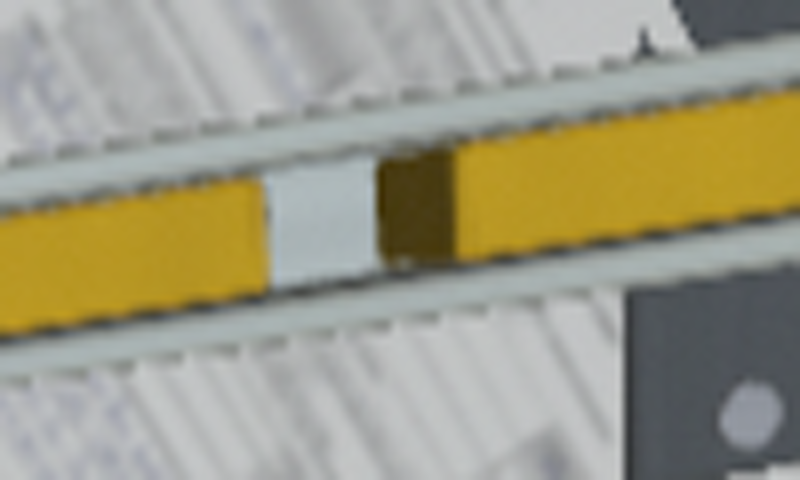

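Emit:
move_arm --pt "0 -0.125 0 0 0 0" --pt "0 -0.125 0 0 0 0" --pt "0 -0.125 0 0 0 0" --pt "0 -0.125 0 0 0 0" --pt "0 -0.125 0 0 0 0" --pt "0 -0.125 0 0 0 0" --pt "0 -0.125 0 0 0 0" --pt "0 -0.125 0 0 0 0" --pt "0 -0.125 0 0 0 0" --pt "0 0 0 0 0 0"

```text
time_s: 2.65
tcp_pos: [0.4362, 0.2697, 0.3449]
ee_rot: [[1.0, 0.008, -0.002], [0.008, -1.0, 0.003], [-0.002, -0.003, -1.0]]
force: [-0.2, -0.3, 0.5]
opening: 0.0854
grip_force: 0.0
```

```bash
python3 - <<'E'
from h import *
from workcell import robot
np.set_printoptions(precision=3,suppress=True,linewidth=150)
s=robot.state();print(s["time_s"],s["tcp_pos"],s["q"])
p,d,W=grab("wrist","w1")
q=W.reshape(-1,3);q=q[np.isfinite(q[:,0])&(q[:,2]<.16)&(abs(q[:,0]-.48)<.1)&(abs(q[:,1]-.32)<.08)]
for lo,hi in((.03,.047),(.047,.055),(.055,.083),(.083,.098),(.098,.132),(.132,.145)):
    k=q[(q[:,2]>lo)&(q[:,2]<hi)]
    if len(k)>4:
        r=cv2.minAreaRect(k[:,:2].astype(np.float32)*1000);print(lo,len(k),k.mean(0),r)
E
```

```text
2.65 [0.436 0.27  0.345] [ 0.144  0.116 -0.845  1.561  0.084  1.503 -2.265]
0.03 234 [0.458 0.332 0.039] ((473.3728332519531, 328.080810546875), (59.545555114746094, 53.81607437133789), 84.1221694946289)
0.047 338 [0.46  0.324 0.049] ((472.03826904296875, 328.7696533203125), (60.247440338134766, 56.1519660949707), 84.63590240478516)
0.055 21 [0.504 0.313 0.071] ((507.95526123046875, 315.8966979980469), (34.25228500366211, 6.037106513977051), 50.55814743041992)
0.083 493 [0.509 0.323 0.09 ] ((505.94549560546875, 324.71221923828125), (42.16950988769531, 19.937541961669922), 83.9979248046875)
0.098 179 [0.5   0.318 0.116] ((496.1109619140625, 326.3596496582031), (30.366453170776367, 20.32134246826172), 84.38525390625)
0.132 721 [0.496 0.326 0.137] ((495.9908752441406, 326.26129150390625), (29.4886474609375, 19.960229873657227), 85.19269561767578)
```

View pics/w1.png

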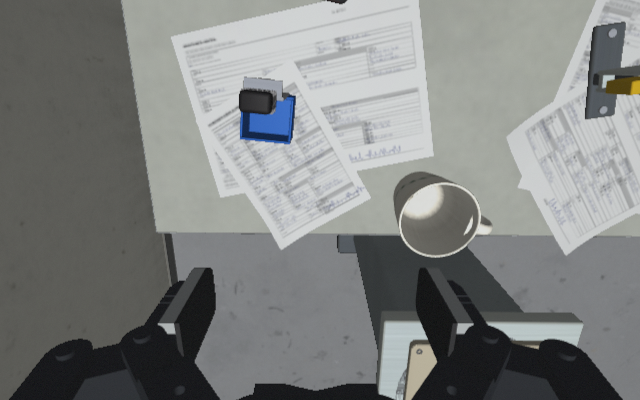

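The wrist view shows the bin at about (268,117), with the grip at (258,101) and the mug at (440,220). The grip centre is at (0.496, 0.326), its top at z = 0.137 as expected, and the yaw is about -0.094. Its sizes match (20x30 mm, and 60x56 mm for the body).

Emit:
move_arm --pt "0.1 -0.094 0 0 0 0" --pt "0.1 -0.094 0 0 0 0" --pt "0 0 0.1 0 0 0.188" --pt "0 0 0.12 0 0 0" --pt "0 0 0.12 0 0 0" --pt "0 0 0.1 0 0 0" --pt "0 0 0 0 0 0" --fingers 0

```text
time_s: 3.28
tcp_pos: [0.497, 0.3158, 0.2069]
ee_rot: [[0.995, -0.095, -0.008], [-0.095, -0.995, -0.006], [-0.007, 0.006, -1.0]]
force: [0.0, -0.4, 0.5]
opening: 0.0852
grip_force: 0.0
```

```bash
python3 - <<'E'
from h import *
from workcell import robot
np.set_printoptions(precision=4,suppress=True,linewidth=150)
s=robot.state();print(s["time_s"],s["tcp_pos"],s["ee_rot"],s["q"],s["force"])
p,d,W=grab("wrist","w2")
q=W.reshape(-1,3);q=q[np.isfinite(q[:,0])&(q[:,2]<.16)&(abs(q[:,0]-.496)<.03)&(abs(q[:,1]-.326)<.03)]
for lo,hi in((.083,.098),(.098,.132),(.132,.145)):
    k=q[(q[:,2]>lo)&(q[:,2]<hi)]
    if len(k)>4:
        r=cv2.minAreaRect(k[:,:2].astype(np.float32)*1000);print(lo,len(k),k.mean(0),r)
E
```

```text
3.2833 [0.497  0.3158 0.2069] [[ 0.9954 -0.0954 -0.0079]
 [-0.0954 -0.9954 -0.0057]
 [-0.0073  0.0065 -1.    ]] [-0.0061  0.3968 -0.8042  1.5776  0.2914  1.3024 -2.5184] [ 0.0156 -0.3759  0.4519]
0.083 1225 [0.5093 0.325  0.0903] ((506.41326904296875, 325.6285400390625), (43.21776580810547, 19.6528377532959), 84.7190170288086)
0.098 868 [0.5057 0.3256 0.1162] ((504.3525695800781, 325.8443603515625), (30.40531349182129, 4.866927146911621), 85.32022094726562)
0.132 1529 [0.4976 0.3263 0.1367] ((496.6788024902344, 326.73626708984375), (29.649269104003906, 19.822534561157227), 84.4623031616211)
```

Emit:
move_arm --pt "-0.004 -0.036 0 0 0 0" --pt "0 0 0.08 0 0 0" --pt "0 0 0.08 0 0 0" --pt "0 0 0.07 0 0 0" --pt "0 0 0 0 0 0" --pt "0 0 0 0 0 0"

```text
time_s: 3.83
tcp_pos: [0.4991, 0.3301, 0.1461]
ee_rot: [[0.996, -0.095, 0.001], [-0.095, -0.996, 0.0], [0.001, -0.0, -1.0]]
force: [-0.4, 0.6, 0.7]
opening: 0.0855
grip_force: 0.0
```

```bash
python3 - <<'E'
from workcell import robot
import numpy as np
np.set_printoptions(precision=4,suppress=True,linewidth=150)
s=robot.state();print(s["time_s"],s["tcp_pos"],s["ee_rot"],s["q"],s["force"])
E
```

```text
3.8333 [0.4991 0.3301 0.1461] [[ 0.9955 -0.0947  0.001 ]
 [-0.0947 -0.9955  0.0001]
 [ 0.0009 -0.0002 -1.    ]] [-0.0693  0.4565 -0.7515  1.6301  0.3313  1.186  -2.561 ] [-0.3677  0.6122  0.6832]
```

Emit:
move_arm --pt "-0.007 0.013 0 0 0 0" --pt "0 0 0.05 0 0 0" --pt "0 0 0.043 0 0 0" --pt "0 0 0 0 0 0" --pt "0 0 0 0 0 0"

```text
time_s: 4.25
tcp_pos: [0.4958, 0.3264, 0.1167]
ee_rot: [[0.996, -0.094, -0.0], [-0.094, -0.996, -0.0], [-0.0, 0.0, -1.0]]
force: [-0.6, -0.8, 1.0]
opening: 0.0853
grip_force: 0.0
```

```bash
python3 - <<'E'
from workcell import robot
import numpy as np
np.set_printoptions(precision=4,suppress=True,linewidth=150)
s=robot.state();print(s["time_s"],s["tcp_pos"],s["ee_rot"],s["q"],s["force"])
E
```

```text
4.25 [0.4958 0.3264 0.1167] [[ 0.9956 -0.0941 -0.0001]
 [-0.0941 -0.9956 -0.0004]
 [-0.0001  0.0004 -1.    ]] [-0.0856  0.473  -0.7229  1.6695  0.3401  1.1292 -2.5666] [-0.5598 -0.8307  0.9692]
```

The tool is at the grip, so I'll close the fingers and then lift.

Emit:
move_arm --pt "0 0 0 0 0 0" --pt "0 0 0 0 0 0" --pt "0 0 0 0 0 0" --pt "0 0 0 0 0 0" --pt "0 0 0 0 0 0" --pt "0 0 0 0 0 0" --pt "0 0 0 0 0 0" --pt "0 0 0 0 0 0" --pt "0 0 0 0 0 0" --pt "0 0 0 0 0 0" --fingers 1 --grip_force 60

```text
time_s: 5.08
tcp_pos: [0.4962, 0.3266, 0.1168]
ee_rot: [[0.996, -0.094, 0.001], [-0.094, -0.996, 0.0], [0.001, -0.0, -1.0]]
force: [0.6, -1.1, 5.8]
opening: 0.0293
grip_force: 59.8
```

Emit:
move_arm --pt "0 0 -0.03 0 0 0" --pt "0 0 -0.05 0 0 0" --pt "0 0 -0.08 0 0 0" --pt "0 0 -0.08 0 0 0" --pt "0 0 -0.08 0 0 0" --pt "0 0 -0.06 0 0 0" --pt "0 0 -0.03 0 0 0" --pt "0 0 0 0 0 0"

```text
time_s: 5.75
tcp_pos: [0.4962, 0.3272, 0.2413]
ee_rot: [[0.996, -0.094, 0.002], [-0.094, -0.996, 0.001], [0.002, -0.002, -1.0]]
force: [1.1, -0.3, -1.5]
opening: 0.0291
grip_force: 59.5
```

The bin is held. I'll lift it more, turn it to the rail's heading and carry it to the robot's side of the rail.

Emit:
move_arm --pt "0 0 -0.0325 0 0 -0.122" --pt "0 0 -0.0325 0 0 -0.122" --pt "0 0 -0.0325 0 0 -0.122" --pt "0 0 -0.0325 0 0 -0.122" --pt "0 0 0 0 0 0"

```text
time_s: 6.17
tcp_pos: [0.4959, 0.3267, 0.2785]
ee_rot: [[0.988, 0.152, 0.0], [0.152, -0.988, 0.0], [0.0, -0.0, -1.0]]
force: [0.4, 0.6, -1.3]
opening: 0.0294
grip_force: 59.5
```

Emit:
move_arm --pt "-0.012 0.055 0 0 0 0" --pt "-0.025 0.1 0 0 0 0" --pt "-0.025 0.1 0 0 0 0" --pt "-0.025 0.1 0 0 0 0" --pt "-0.025 0.1 0 0 0 0" --pt "-0.025 0.1 0 0 0 0" --pt "-0.025 0.1 0 0 0 0" --pt "-0.025 0.1 0 0 0 0" --pt "-0.025 0.1 0 0 0 0" --pt "-0.025 0.1 0 0 0 0"

```text
time_s: 7.0
tcp_pos: [0.4673, 0.031, 0.277]
ee_rot: [[0.989, 0.146, -0.002], [0.146, -0.989, 0.0], [-0.001, -0.0, -1.0]]
force: [0.5, -0.4, -2.6]
opening: 0.0293
grip_force: 59.8
```

Emit:
move_arm --pt "-0.025 0.1 0 0 0 0" --pt "-0.025 0.1 0 0 0 0" --pt "-0.025 0.1 0 0 0 0" --pt "-0.025 0.1 0 0 0 0" --pt "-0.025 0.1 0 0 0 0" --pt "-0.01 0.1 0 0 0 0" --pt "0 0.055 0 0 0 0" --pt "0 0 0 0 0 0" --pt "0 0 0 0 0 0"

```text
time_s: 7.75
tcp_pos: [0.4569, -0.1681, 0.2768]
ee_rot: [[0.989, 0.146, -0.002], [0.146, -0.989, 0.001], [-0.002, -0.002, -1.0]]
force: [0.9, 1.1, -1.6]
opening: 0.0294
grip_force: 60.0
```

```bash
cat > st.py <<'E'
from workcell import robot
import numpy as np
np.set_printoptions(precision=4,suppress=True,linewidth=150)
s=robot.state();P=s["tcp_pos"];R=s["ee_rot"]
xa=np.array([.9887,.1499]);ya=np.array([-.1499,.9887])
tip=P+R@[.0175,0,.0558]
print("t",s["time_s"],"tcp",P,"yaw",np.arctan2(R[1,0],R[0,0]),"z",R[:,2],"F",s["force"],"q7",s["q"][6])
r=lambda p:np.array([p[:2]@xa-.489,p[:2]@ya+.250,p[2]])*1000
print("tip rail mm",r(tip),"tcp rail",r(P))
E
python3 st.py; python3 - <<'E'
from h import *
p,d,W=grab("wrist","w3")
E
```

```text
t 7.75 tcp [ 0.4569 -0.1681  0.2768] yaw 0.14632991252217417 z [-0.002   0.0013 -1.    ] F [ 0.9012  1.143  -1.5573] q7 -1.1757893869247662
tip rail mm [-45.0095  15.3327 220.9609] tcp rail [-62.411   15.3144 276.7917]
```

View pics/w3.png

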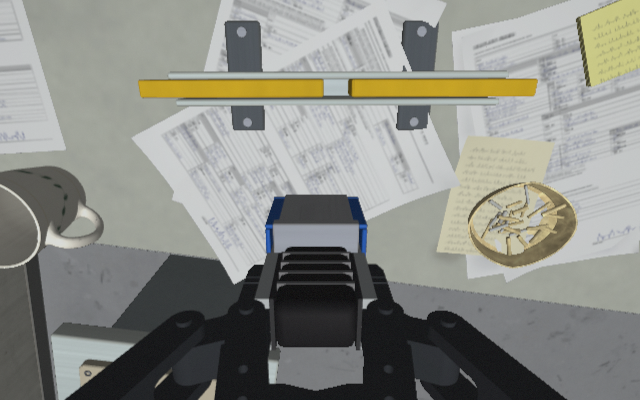

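The view shows the bin held square, with its bridge at about (316,238) and the gap at about (337,88) on the strip, slightly right of the hook. I'll check the bridge and gap positions from this frame.

```bash
python3 - <<'E'
from h import *
np.set_printoptions(precision=1,suppress=True,linewidth=150)
p,d,E,K=load("w3");W=cloud(d,E,K)
xa=np.array([.9887,.1499]);ya=np.array([-.1499,.9887])
R=np.stack([W[...,:2]@xa-.489,W[...,:2]@ya+.25,W[...,2]],-1)*1000
reg=R[190:262,262:372].reshape(-1,3)
for lo,hi in((160,185),(185,215),(215,240),(240,249),(249,256),(256,275)):
    k=reg[(reg[:,2]>lo)&(reg[:,2]<hi)]
    if len(k)>5: print(lo,len(k),np.percentile(k,[2,50,98],axis=0).ravel(),cv2.minAreaRect(k[:,:2].astype(np.float32))[2])
y=R[60:110,130:540].reshape(-1,3);hsv=cv2.cvtColor(p[60:110,130:540],cv2.COLOR_RGB2HSV).reshape(-1,3)
m=(abs(hsv[:,0].astype(int)-23)<9)&(hsv[:,1]>150)&(hsv[:,2]>120)&(abs(y[:,2]-120)<4);s=y[m]
print("strip",np.percentile(s,[1,50,99],axis=0).ravel(),"gap",s[s[:,1]<0][:,1].max(),s[s[:,1]>0][:,1].min())
for n,lo,hi in(("lip",127,132.5),("back",134,142)):
    k=y[(y[:,2]>lo)&(y[:,2]<hi)];print(n,np.percentile(k,[1,50,99],axis=0).ravel(), np.polyfit(k[:,1],k[:,0],1)[0]*1000)
E
```

```text
160 963 [-61.  -13.  161.  -58.6  15.6 172.5 -58.1  44.3 184.2] 0.13905254006385803
185 1205 [-77.5 -13.7 185.9 -60.3   5.6 201.1 -58.1  45.3 210.2] 88.97905731201172
215 369 [-43.1   8.2 222.3 -42.4  15.6 232.4 -42.   23.4 239.8] 89.6528091430664
240 456 [-58.7  -5.1 240.5 -42.4  15.6 246.1 -41.8  36.9 248.9] 89.7473373413086
249 2341 [-55.6  -3.3 249.2 -48.6  15.6 250.5 -42.3  34.8 255.4] 89.98371887207031
256 1176 [-53.5  -4.5 256.5 -52.1  16.  263.1 -50.8  36.  269.1] 88.52991485595703
strip [   5.8 -147.1  117.6   12.   -11.7  119.3   17.9  146.1  121.1] gap -11.645330742444948 10.790892151087611
lip [   0.1 -116.1  127.2    2.6   -1.2  129.     5.   116.6  130.7] 0.7271290649529922
back [  19.1 -116.3  134.6   21.5    4.1  136.9   24.   116.4  138.7] 0.20140784120693084
```

Measured and predicted tip agree to within 1 mm. The gap centre is at y ≈ -0.3 mm. I'll lower to 25 mm above the lip and bring the tongue over it from the front, 15 mm to the left of the gap.

Emit:
move_arm --pt "0 -0.01 0.055 0 0 -0.008" --pt "0 0 0.055 0 0 0" --pt "0 0 0.055 0 0 0" --pt "0 0 0.05 0 0 0" --pt "0 0 0 0 0 0" --pt "0.055 0 0 0 0 0" --pt "0.055 0 0 0 0 0" --pt "0.045 0 0 0 0 0" --pt "0.02 0 0 0 0 0" --pt "0 0 0 0 0 0"

```text
time_s: 8.63
tcp_pos: [0.51, -0.1553, 0.2142]
ee_rot: [[0.988, 0.155, 0.001], [0.155, -0.988, 0.001], [0.001, -0.001, -1.0]]
force: [-0.5, -0.2, -1.9]
opening: 0.0298
grip_force: 59.9
```

Emit:
move_arm --pt "0 0 0 0 0 0" --pt "0 0 0 0 0 0"

```text
time_s: 8.8
tcp_pos: [0.5083, -0.1567, 0.214]
ee_rot: [[0.988, 0.153, -0.0], [0.153, -0.988, -0.0], [-0.0, 0.0, -1.0]]
force: [-0.1, 0.0, -0.8]
opening: 0.0297
grip_force: 59.9
```

```bash
python3 st.py
```

```text
t 8.8 tcp [ 0.5083 -0.1567  0.214 ] yaw 0.15357002971280753 z [-0.0004 -0.0003 -1.    ] F [-0.1193  0.0008 -0.8136] q7 -1.2705032940099683
tip rail mm [  7.5922  18.9181 158.197 ] tcp rail [ -9.8855  18.8763 214.0039]
```

Emit:
move_arm --pt "0.009 0 0 0 0 0.006" --pt "0 0 0.03 0 0 0" --pt "0 0 0.03 0 0 0" --pt "0 0 0.02 0 0 0" --pt "0 0 0.015 0 0 0" --pt "0 0 0.01 0 0 0" --pt "0 0 0 0 0 0" --pt "0 0 0 0 0 0" --pt "0 0 0 0 0 0"

```text
time_s: 9.55
tcp_pos: [0.5119, -0.1563, 0.1827]
ee_rot: [[0.989, 0.15, 0.001], [0.15, -0.989, -0.0], [0.0, 0.0, -1.0]]
force: [1.5, -0.0, -1.8]
opening: 0.0292
grip_force: 60.0
```

```bash
python3 st.py
```

```text
t 9.55 tcp [ 0.5119 -0.1563  0.1827] yaw 0.15080421739170857 z [ 0.0005 -0.0002 -1.    ] F [ 1.4935 -0.0382 -1.7768] q7 -1.2887012548500092
tip rail mm [ 11.1814  18.7547 126.9059] tcp rail [ -6.345   18.7636 182.6976]
```

Emit:
move_arm --pt "0 0 0.004 0 0 0" --pt "0 0 0.004 0 0 0" --pt "0 0 0.004 0 0 0" --pt "0 0 0.003 0 0 0" --pt "0 0 0.003 0 0 0" --pt "0 0 0 0 0 0" --pt "0 0 0 0 0 0"

```text
time_s: 10.13
tcp_pos: [0.5116, -0.1562, 0.177]
ee_rot: [[0.989, 0.15, 0.0], [0.15, -0.989, -0.0], [0.0, 0.0, -1.0]]
force: [-0.4, -0.3, -2.6]
opening: 0.0294
grip_force: 60.0
```

Emit:
move_arm --pt "0 0 0.003 0 0 0" --pt "0 0 0.003 0 0 0" --pt "0 0 0 0 0 0" --pt "0 0 0 0 0 0"

```text
time_s: 10.47
tcp_pos: [0.5118, -0.1563, 0.1756]
ee_rot: [[0.989, 0.15, 0.0], [0.15, -0.989, -0.0], [0.0, 0.0, -1.0]]
force: [-1.7, 0.3, 4.3]
opening: 0.029
grip_force: 60.6
```

```bash
python3 st.py
```

```text
t 10.4667 tcp [ 0.5118 -0.1563  0.1756] yaw 0.15075052423442364 z [ 0.0004 -0.0003 -1.    ] F [-1.7413  0.3271  4.2796] q7 -1.2916018639516247
tip rail mm [ 11.1052  18.7499 119.8032] tcp rail [ -6.417   18.7648 175.5962]
```

Touched the strip lightly (about 6 N) at tip height 119.8 mm. I'll slide right towards the gap.

Emit:
move_arm --pt "0 0.006 0 0 0 0" --pt "0 0.006 0 0 0 0" --pt "0 0.006 0 0 0 0" --pt "0 0.006 0 0 0 0" --pt "0 0.006 0 0 0 0" --pt "0 0.006 0 0 0 0" --pt "0 0.006 0 0 0 0" --pt "0 0.006 0 0 0 0" --pt "0 0 0 0 0 0" --pt "0 0 0 0 0 0"

```text
time_s: 11.3
tcp_pos: [0.5132, -0.1715, 0.1745]
ee_rot: [[0.989, 0.149, -0.001], [0.149, -0.989, -0.001], [-0.001, 0.0, -1.0]]
force: [-0.0, 0.3, -1.5]
opening: 0.0294
grip_force: 59.9
```

Emit:
move_arm --pt "0 0.006 0 0 0 0" --pt "0 0.006 0 0 0 0" --pt "0 0.004 0 0 0 0" --pt "0 0 0 0 0 0" --pt "0 0 0 0 0 0"

```text
time_s: 11.72
tcp_pos: [0.5145, -0.1754, 0.1751]
ee_rot: [[0.989, 0.15, -0.0], [0.15, -0.989, -0.0], [-0.0, 0.0, -1.0]]
force: [0.0, 0.6, -1.6]
opening: 0.0292
grip_force: 59.9
```

```bash
python3 st.py
```

```text
t 11.7167 tcp [ 0.5145 -0.1754  0.1751] yaw 0.15046074281702726 z [-0.0001 -0.0001 -1.    ] F [ 0.0161  0.5539 -1.5845] q7 -1.2614760477768427
tip rail mm [ 10.8614  -0.5548 119.3277] tcp rail [ -6.6332  -0.5511 175.1294]
```

The contact force dropped away at y ≈ -0.5, so the tongue is over the gap. I'll lower gently.

Emit:
move_arm --pt "0 0 0.005 0 0 0" --pt "0 0 0.005 0 0 0" --pt "0 0 0.005 0 0 0" --pt "0 0 0 0 0 0"

```text
time_s: 12.05
tcp_pos: [0.5143, -0.1751, 0.1703]
ee_rot: [[0.989, 0.15, -0.001], [0.15, -0.989, 0.0], [-0.001, -0.0, -1.0]]
force: [-0.1, -0.5, -1.8]
opening: 0.0293
grip_force: 59.9
```

Emit:
move_arm --pt "0 0 0.005 0 0 0" --pt "0 0 0.005 0 0 0" --pt "0 0 0.005 0 0 0" --pt "0 0 0.004 0 0 0" --pt "0 0 0.003 0 0 0" --pt "0 0 0 0 0 0" --pt "0 0 0 0 0 0"

```text
time_s: 12.63
tcp_pos: [0.5145, -0.1752, 0.1641]
ee_rot: [[0.989, 0.15, -0.0], [0.15, -0.989, -0.0], [-0.0, 0.0, -1.0]]
force: [-0.4, -0.7, -2.4]
opening: 0.0292
grip_force: 59.9
```

```bash
python3 st.py
```

```text
t 12.6333 tcp [ 0.5145 -0.1752  0.1641] yaw 0.15074417424706393 z [-0.     -0.0001 -1.    ] F [-0.4086 -0.6617 -2.3591] q7 -1.2658653624701641
tip rail mm [ 10.9449  -0.3918 108.2518] tcp rail [ -6.5536  -0.3938 164.0523]
```

Emit:
move_arm --pt "0 0 0.003 0 0 0" --pt "0 0 0.003 0 0 0" --pt "0 0 0 0 0 0" --pt "0 0 0 0 0 0"

```text
time_s: 12.97
tcp_pos: [0.5145, -0.1752, 0.1622]
ee_rot: [[0.989, 0.15, -0.0], [0.15, -0.989, 0.0], [-0.0, -0.0, -1.0]]
force: [-0.0, 0.3, -2.1]
opening: 0.0294
grip_force: 59.9
```

Emit:
move_arm --pt "0 0 0.002 0 0 0" --pt "0 0 0 0 0 0" --pt "0 0 0 0 0 0"

```text
time_s: 13.22
tcp_pos: [0.5146, -0.1752, 0.1618]
ee_rot: [[0.989, 0.15, 0.0], [0.15, -0.989, -0.0], [0.0, 0.0, -1.0]]
force: [0.2, 0.3, -1.3]
opening: 0.0297
grip_force: 60.1
```

```bash
python3 st.py
```

```text
t 13.2167 tcp [ 0.5146 -0.1752  0.1618] yaw 0.15084951494728482 z [ 0.0002 -0.0001 -1.    ] F [ 0.2018  0.2616 -1.2768] q7 -1.2668053066980371
tip rail mm [ 11.0364  -0.3913 105.9612] tcp rail [ -6.4734  -0.3885 161.7581]
```

Emit:
move_arm --pt "0 0 0.002 0 0 0" --pt "0 0 0 0 0 0" --pt "0 0 0 0 0 0"

```text
time_s: 13.47
tcp_pos: [0.5146, -0.1752, 0.1617]
ee_rot: [[0.989, 0.15, 0.0], [0.15, -0.989, -0.0], [0.0, 0.0, -1.0]]
force: [-3.1, 1.7, 5.9]
opening: 0.0294
grip_force: 60.8
```

```bash
python3 st.py
```

```text
t 13.4667 tcp [ 0.5146 -0.1752  0.1617] yaw 0.15083862779694798 z [ 0.0003 -0.0003 -1.    ] F [-3.106   1.7228  5.8879] q7 -1.2670401843011643
tip rail mm [ 11.0733  -0.4109 105.8692] tcp rail [ -6.4415  -0.3962 161.6645]
```

The bridge rests on the lip: tip at 105.9 mm with about 8 N. It's home, so I'll let go and retreat upward.

Emit:
move_arm --pt "0 0 -0.001 0 0 0" --pt "0 0 0 0 0 0" --pt "0 0 0 0 0 0" --grip_force 20

```text
time_s: 13.72
tcp_pos: [0.5146, -0.1752, 0.1617]
ee_rot: [[0.989, 0.15, 0.0], [0.15, -0.989, -0.0], [0.0, 0.0, -1.0]]
force: [-2.5, 1.2, 4.6]
opening: 0.0297
grip_force: 60.6
```

Emit:
move_arm --pt "0 0 0 0 0 0" --pt "0 0 0 0 0 0" --pt "0 0 0 0 0 0" --pt "0 0 0 0 0 0" --pt "0 0 0 0 0 0" --pt "0 0 0 0 0 0" --pt "0 0 0 0 0 0" --pt "0 0 0 0 0 0" --pt "0 0 0 0 0 0" --pt "0 0 0 0 0 0" --fingers 0.2

```text
time_s: 14.55
tcp_pos: [0.5145, -0.1752, 0.1614]
ee_rot: [[0.989, 0.15, 0.0], [0.15, -0.989, -0.0], [0.0, 0.0, -1.0]]
force: [-0.4, 0.3, 0.1]
opening: 0.0686
grip_force: 0.0
```

Emit:
move_arm --pt "0 0 -0.02 0 0 0" --pt "0 0 -0.04 0 0 0" --pt "0 0 -0.06 0 0 0" --pt "0 0 -0.08 0 0 0" --pt "0 0 -0.08 0 0 0" --pt "-0.06 0 -0.08 0 0 0" --pt "-0.08 0 -0.06 0 0 0" --pt "-0.08 0 0 0 0 0" --pt "0 0 0 0 0 0" --pt "0 0 0 0 0 0"

```text
time_s: 15.38
tcp_pos: [0.4489, -0.1856, 0.2891]
ee_rot: [[0.989, 0.149, 0.002], [0.149, -0.989, -0.002], [0.002, 0.002, -1.0]]
force: [-0.5, 0.7, -0.4]
opening: 0.0687
grip_force: 0.0
```

```bash
python3 st.py; python3 - <<'E'
from h import *
np.set_printoptions(precision=1,suppress=True,linewidth=150)
p,d,W=grab("wrist","w4")
xa=np.array([.9887,.1499]);ya=np.array([-.1499,.9887])
R=np.stack([W[...,:2]@xa-.489,W[...,:2]@ya+.25,W[...,2]],-1).reshape(-1,3)*1000
R=R[(abs(R[:,0])<60)&(abs(R[:,1])<40)]
for lo,hi in((132,142),(176,200)):
    k=R[(R[:,2]>lo)&(R[:,2]<hi)]
    if len(k): print(lo,len(k),np.percentile(k,[2,50,98],axis=0).ravel())
E
```

```text
t 15.3833 tcp [ 0.4489 -0.1856  0.2891] yaw 0.14949382709913456 z [ 0.002  -0.0017 -1.    ] F [-0.4877  0.655  -0.3945] q7 -1.129933703822135
tip rail mm [-55.4351  -0.8779 233.2906] tcp rail [-73.029   -0.7485 289.0609]
132 1761 [ -4.  -36.6 134.1  13.    0.4 136.   23.9  36.5 138.4]
176 1445 [-17.1 -14.1 178.6  -6.9  -0.2 181.7   2.   13.9 183.4]
```

View pics/w4.png

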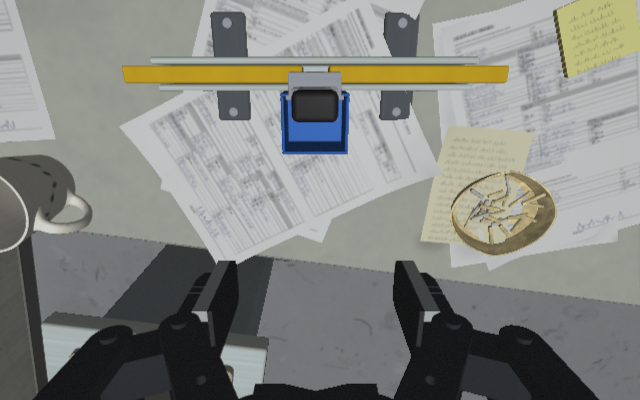

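The bin hangs on the lip at about (315,110), with its hook in the gap at (316,72). The fingers are clear, and the grip top at about 182 mm matches fully home.

```bash
python3 -c "
from workcell import robot
print(robot.hand_in())"
```

```text
the job is handed in; nothing more can be done
None
```

The bin hangs fully home on the rail with its hook in the strip's gap. I let go only once it was seated, with light contact (about 8 N at most in the readings), kept clear of the mug, dish and stapler, and handed the job in at about 15 s.

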